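# Stack the pantry tub on its mate

### The arm

A 6-joint arm with a two-finger parallel gripper is mounted at the origin on a cart in front of the work surface, level with it; the furniture and walls round the work are solid. World frame = base frame: x ahead of the robot, y to its left, z up, the work surface at z = 0. Lengths are in m, angles in rad, forces in N, time in s.
With the tool pointing down it reaches from about 0.3 to 0.775 m from the base axis. Payload 14.6 kg.
Tool frame: the origin (TCP) lies at the centre of the arm's flange, where the gripper is bolted on; the fingertips stand 173 mm ahead of it and the grasp point (between the pads) lies 155 mm ahead of it; z points along the fingers, y is the line along which they close (so a half turn about z gives the same grasp; the last joint's range is limited). The gripper opens to 85 mm and grips with 20 to 120 N. Pads are 22 mm wide; open, the fingers measure 114 mm over their backs; the gripper's body (76 mm by 85 mm) begins 54 mm behind the grasp point. The pads swing forward as they close: fully open they stand 13 mm farther back than shut.
Start: joints at [1.101, 0.3, 1.521, -0, 1.321, -0.067], TCP at [0.216, 0.506, 0.405] pointing down, gripper open.
Joint ranges: [-3.03, 3.03], [-0.79, 2.21], [0.23, 2.52], [-1.04, 4.18], [0, 3.07], [-2.55, 2.55]. Speed limits (rad/s): [2.22, 2.22, 2.57, 3.14, 3.14, 3.14].

### API

Orientations are given as a rotation vector (axis times angle).
In Python, from workcell import sensors, imaging, robot gives the robot as it stands.
- The arm moves only by the tool servo_tool, never from a script. Its argument "rows" is text: rows parted by semicolons, each of 7 numbers parted by spaces: the finger opening in mm, from 0 to 85.4, then the shift along the world's x, y, z in units of 50 mm (1.0 is 50 mm), then the turn, a rotation vector about the world's x, y, z in units of 8 degrees (1.0 is 8 degrees). A call has 1 to 20 rows; each row is the pose to reach, as a shift and turn from the pose commanded when the call began; what a row does not reach only later rows make up. A row lasts 1/8 s, in which the tool goes at most 62.5 mm and 10.7 degrees, less where a joint would pass 70% of its speed; a pose out of reach is approached as far as the arm can. A call with a gripper value outside its range is refused whole. The fingers move at their own pace and stop on an object; "newtons" is the grip in N (left out, the last holds). Time passes only in rows, so rows that repeat a pose let the fingers close. It gives the time, the measured TCP pose, the force, the opening and the grip force at its end, in the units of the state.
- sensors.get_obs(): the state, without advancing time (a new reading comes with each control period).
- imaging.read_camera(name): name is "side" or "top" or "wrist"; returns (picture, depth): 400x640x3 uint8, red, green, blue; 400x640 float32, m along the optical axis (not along the pixel's ray), 0 where there is no reading.
- imaging.calibration(name): a dict with "vfov" (degrees; the focal length in pixels is half the picture's height over the tangent of half this angle, whatever the lens; pixels are square), "cx", "cy" (the principal point, pixels), "dist_coeffs" ([k1, k2, p1, p2, k3] as OpenCV has them; the pictures are not rectified), "extrinsics" (4x4, takes a point from camera to world coordinates). Camera axes: x right, y down, z forward; pixel columns grow to the right and rows downward; lengths in m; the calibration is good to about 2 mm. A picture is of the moment at which its call begins: read the wrist's pose just before it. calibration takes no time and is no camera call; for the wrist camera it gives the pose at the moment of the call.
- robot.finish_job(): hands the job in; it is judged then, once.
The state is a dict: "time_s": time; "joint_positions": joint angles; "dq": joint speeds; "joint_torque": joint torques, N m; "tool_pos": TCP position; "tool_rot": TCP orientation; "wrist_force": force on the tool from outside, world axes, zero at the start; "wrist_torque": the same for the moment, N m; "width": finger opening in m; "gripper_force": force on a finger pad.
Only numpy, scipy, OpenCV 4.12 (cv2) and the standard library are available. Lean on these libraries where they do the work, as an engineer would, in place of code of your own. Each camera call takes 0.05 s, during which the arm holds its last target. There are 200 camera calls.

### The job

The lidded food tub lying on the sloping rack belongs on top of the matching tub that stands on the worktop. First fold that tub's raised carrying handle flat into its lid, then set the tub from the rack down on it gently, without dropping it, level and with their long sides in line, with all four corner feet sunk in the corner recesses of the lid below, and let go. Keep the tub's contents from tipping out, leave the lower tub standing upright on the worktop, and do not disturb the glass jar, the spice jars or the round pot.

Things in the scene. Friction and masses are not known exactly. Their poses are not given: they have to be found in the camera images.
- tub: Tub to be stacked: white, grey lid, 126 (own x) x 66 (y) x 72 mm high, 0.2 to 0.4 kg; starts on the sloping rack, tilted 30 degrees, lid up and towards the robot. Origin: centre of its underside, level with the feet's soles; own z out of the lid. Wall 62 mm wide at z = 9 to 58, lid 66 mm wide at 58 to 72: grip across the width.
- tub_lid (a point): Middle of the top of that tub's lid, 72 mm above its origin; its own handle lies folded flush in the lid. The tub's four round feet, below: 9 mm tall, 14 mm across with half-round soles, at x = +-49, y = +-19 mm of the tub's frame.
- base_tub: The lower tub, same make, size and frame as the tub, 0.55 to 0.95 kg, standing loose on the worktop to the left or right of the rack, with its handle raised. With the upper tub's feet seated in its lid's recesses, the upper origin is 66 mm above this one, over its centre (3 mm gap between lid and upper tub's bottom); they fit either way round.
- base_tub_lid (a point): Middle of the top of the lower tub's lid, 72 mm above its origin. In the lid: four square corner recesses, 18 mm wide, 6 mm deep, centred at x = +-49, y = +-19 mm of the lower tub's frame, and in the middle a tray 67 (x) x 56 (y) mm, 6 mm deep, into which the handle folds.
- base_tub_bail (a joint): Angle of the lower tub's steel handle, rad: 0 folded in the lid's tray (rod flush with the lid's top), 1.57 upright, stop at 2.0; stays where left (friction 0.012 N m). A U of 6 mm rod: cross bar 58 mm long, along the tub's x, on two 34 mm arms that pivot at x = +-29, y = -17, z = 69 mm of the lower tub's frame. Starts just past upright (1.65 to 1.95); folds towards that tub's +y.
- base_tub_bar (a point): Middle of the cross bar of the lower tub's handle (axis of the rod). Fingertips grip the rod by friction: a level push folds it while it is steep, but binds and drags the tub once it leans past about 45 degrees; press from above for the rest.
- rack: Sloping pantry rack, fixed on the worktop: wooden board 156 mm long and 244 mm wide (rack y) on steel rod frames, falling 30 degrees towards the rack's -x (the robot's side); the board's top is 72 mm above the worktop at the rack's origin (centre of the footprint). A front rail, 18 mm high over the board, keeps things from sliding off. Tub in its left half (+y), round pot in the right.
- round_pot: Bystander: round white pot, 90 mm across, 32 mm high, on the rack's right half; origin under its centre.
- salt_jar: Bystander: glass jar of rice with a red screw lid, 72 mm across, 90 mm high, on the other side of the rack from the lower tub; origin under its centre.
- curry_jar: Bystander: spice jar with a red cap, 45 mm across, 106 mm high, standing behind the rack on the left; origin under its centre.
Things that resemble listed ones, but are neither listed nor needed, are in the scene too. What is shaped like the base_tub but blue is not meant.

How it is judged:
By the outcome, as a careful person would: the job done as asked, in the order asked, and still so for the second after the job is handed in, with the robot touching nothing.
It also fails if it takes over 58 s, if anything falls off the work surface, if the arm or the gripper's body presses on something with over 40 N, if the wrist force passes 120 N, or if a joint passes its speed limit or range.

## Working session

There is one attempt and no reset: what is moved stays moved. The work goes in short steps, Python scripts to look and compute and a tool call to move; the robot and the scene stay as the last step left them, time stands still between calls to the robot, and variables do not carry over. Pictures are saved under pics/ and viewed, at most 10 in all, crops included, and the job is handed in when it is done.

Besides the shell and the picture viewer there is one more tool, called after ">>>" as name(argument=value, ...), one argument or row to a line, values as JSON. servo_tool: Moves the arm, as the interface text tells. Its arguments: {"type":"object","properties":{"rows":{"type":"string"},"newtons":{"type":"number"}},"required":["rows"]}

```bash
mkdir -p pics; ls; cat > h.py <<'E'
import numpy as np, cv2
from workcell import sensors, imaging, robot
from scipy.spatial.transform import Rotation as R
def cam(name):
    c=imaging.calibration(name); p,d=imaging.read_camera(name); return p,d,c
def K(c):
    f=200/np.tan(np.radians(c["vfov"])/2); return np.array([[f,0,c["cx"]],[0,f,c["cy"]],[0,0,1.]])
def cloud(d,c):
    v,u=np.mgrid[0:d.shape[0],0:d.shape[1]]
    n=cv2.undistortPoints(np.stack([u.ravel(),v.ravel()],1).astype(np.float64)[:,None],K(c),np.array(c["dist_coeffs"],float))[:,0]
    P=np.c_[n*d.ravel()[:,None],d.ravel()]
    E=np.array(c["extrinsics"]); W=P@E[:3,:3].T+E[:3,3]; W[d.ravel()<=0]=np.nan
    return W.reshape(*d.shape,3)
def save(n,p): cv2.imwrite(n,p[:,:,::-1])
E
python3 - <<'E'
from h import *
for n in ("side","top","wrist"):
    p,d,c=cam(n); np.savez(n+".npz",p=p,W=cloud(d,c)); save(f"pics/{n}.png",p)
    print(n,np.round(c["extrinsics"],3).tolist(),c["vfov"])
a=np.load("side.npz")["p"];b=np.load("top.npz")["p"]
o=np.vstack([a,b]); save("pics/both.png",cv2.resize(o,(480,600)))
o=sensors.get_obs();print(o["tool_pos"],o["tool_rot"],o["time_s"])
E
```

```text
pics
side [[-0.933, -0.208, 0.294, 0.155], [-0.36, 0.525, -0.771, 1.284], [0.006, -0.825, -0.565, 0.994], [0.0, 0.0, 0.0, 1.0]] 49.26140274450945
top [[0.001, -0.998, 0.057, 0.522], [-1.0, -0.0, 0.016, 0.058], [-0.016, -0.057, -0.998, 1.244], [0.0, 0.0, 0.0, 1.0]] 52.39716138694868
wrist [[0.391, 0.879, 0.273, 0.145], [0.92, -0.373, -0.117, 0.536], [-0.001, 0.296, -0.955, 0.374], [0.0, 0.0, 0.0, 1.0]] 69.01998453840747
[0.21558187 0.50595829 0.40425681] [-6.28377719e-01 -3.07788231e+00  1.34590189e-03] 0.15
```

View pics/top.png

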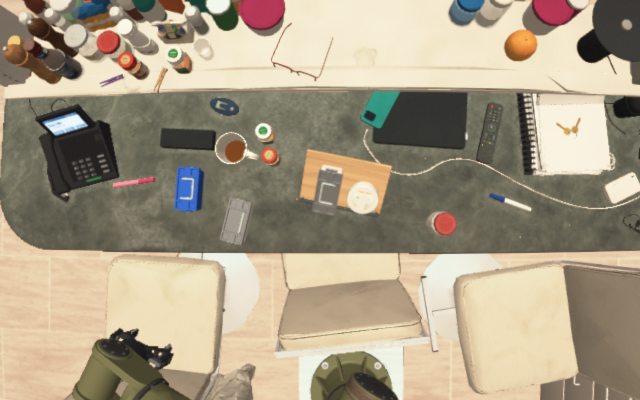

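View pics/side.png

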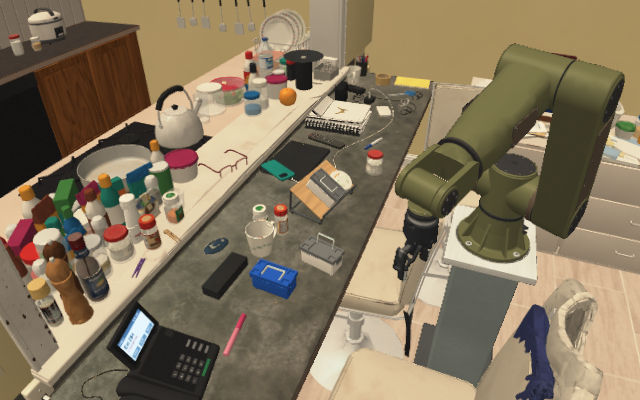

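Top picture: the grey base tub with raised handle is at (236,221). Its look-alike is the blue tub at (188,188), ruled out by colour. The tub to stack is on the rack at (326,190), the pot at (362,197), the salt jar at (444,223) and the curry jar at (270,156), with a white-capped jar at (264,131). Next I'll measure and check one close crop.

```bash
python3 - <<'E'
from h import *
t=np.load("top.npz");s=np.load("side.npz");w=np.load("wrist.npz")
tp=cv2.resize(t["p"][120:250,160:400],(720,390),interpolation=cv2.INTER_CUBIC)
wp=cv2.resize(w["p"],(320,200)); sp=cv2.resize(s["p"][150:290,230:400],(243,200))
o=np.zeros((590,720,3),np.uint8);o[:390]=tp;o[390:,:320]=wp;o[390:,330:573]=sp
save("pics/crop.png",o)
W=t["W"]
for n,(u,v) in dict(base=(236,221),tub=(326,190),pot=(362,197),salt=(444,223),curry=(270,156),blue=(188,188)).items():
    print(n,np.round(W[v,u],3))
def lid(W,lo,hi,c,r=.1):
    m=(W[...,2]>lo)&(W[...,2]<hi)&(np.hypot(W[...,0]-c[0],W[...,1]-c[1])<r)
    P=W[m]; 
    (cx,cy),(a,b),ang=cv2.minAreaRect((P[:,:2]*1000).astype(np.float32)); return m.sum(),np.round([cx,cy,a,b,ang],1),np.median(P[:,2])
c=W[221,236]
print(lid(W,.06,.085,c),lid(s["W"],.06,.085,c))
for nm,X in(("top",W),("side",s["W"]),("wrist",w["W"])):
    m=(X[...,2]>.085)&(X[...,2]<.13)&(np.hypot(X[...,0]-c[0],X[...,1]-c[1])<.09)
    print("bail",nm,m.sum(),np.round(X[m][np.argsort(-X[m][:,2])][:8],3).tolist())
E
```

```text
base [0.511 0.334 0.063]
tub [0.597 0.07  0.129]
pot [ 0.58  -0.032  0.093]
salt [ 0.506 -0.265  0.09 ]
curry [0.695 0.229 0.108]
blue [0.607 0.478 0.067]
(np.int64(971), array([511.5, 334.1,  68.6, 128.1,  76.1]), np.float64(0.06871563023120375)) (np.int64(693), array([512.5, 343.5,  74.4, 135.1,  74.9]), np.float64(0.0660852361763461))
bail top 47 [[0.514, 0.309, 0.11], [0.497, 0.312, 0.109], [0.492, 0.312, 0.108], [0.523, 0.304, 0.107], [0.481, 0.315, 0.107], [0.528, 0.301, 0.107], [0.52, 0.307, 0.107], [0.517, 0.307, 0.107]]
bail side 47 [[0.481, 0.328, 0.107], [0.491, 0.325, 0.106], [0.514, 0.318, 0.105], [0.489, 0.323, 0.105], [0.527, 0.317, 0.104], [0.532, 0.314, 0.104], [0.51, 0.319, 0.103], [0.497, 0.319, 0.103]]
bail wrist 0 []
```

View pics/crop.png

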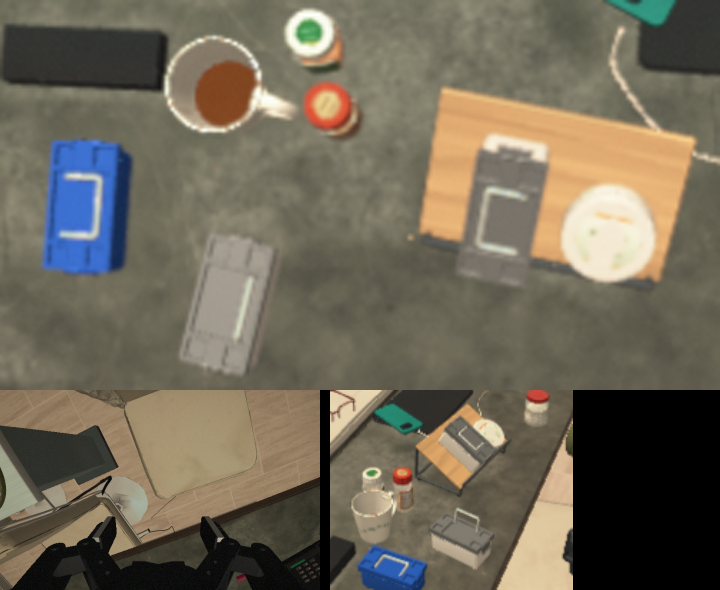

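The crop confirms the choice: the grey base tub's bar lies on its right (−y) side, so it folds towards world +y. The rack tub lies lengthwise down the slope. The side and top views differ by about 10 mm in y, so I'll settle that with the wrist camera from above.

>>> servo_tool(
  rows="0 1 -0.7 0 0 0 0.2; 0 2 -1.5 0 0 0 0.4; 0 3 -2.2 0 0 0 0.6; 0 4 -3 0 0 0 0.8; 0 5 -3.7 0 0 0 1; 0 6.1 -4.5 0 0 0 1.1; 0 6.1 -4.5 0 0 0 1.1; 0 6.1 -4.5 0 0 0 1.1; 0 6.1 -4.5 0 0 0 1.1",
)

```text
time_s: 1.27
tool_pos: [0.5198, 0.2819, 0.4047]
tool_rot: [-0.388, -3.117, -0.0]
wrist_force: [-0.1, 0.1, 0.2]
width: -0.0002
gripper_force: 0.0
```

```bash
cat > look.py <<'E'
import sys
from h import *
o=sensors.get_obs(); p,d,c=cam("wrist"); W=cloud(d,c); np.savez(sys.argv[1]+".npz",p=p,W=W,d=d); save(f"pics/{sys.argv[1]}.png",p)
print(np.round(o["tool_pos"],4),np.round(R.from_rotvec(o["tool_rot"]).as_matrix(),3).tolist(),o["time_s"],o["width"])
E
python3 look.py w1; python3 - <<'E'
from h import *
W=np.load("w1.npz")["W"]; c=(.511,.334)
H=np.hypot(W[...,0]-c[0],W[...,1]-c[1])
for lo,hi in((.062,.08),(.085,.125),(-.01,.015)):
    P=W[(W[...,2]>lo)&(W[...,2]<hi)&(H<.1)]
    (a,b),wh,an=cv2.minAreaRect((P[:,:2]*1000).astype(np.float32)); print(len(P),np.round([a,b,*wh,an],1),np.median(P[:,2]),P[:,2].max())
E
```

```text
[0.5198 0.2819 0.4047] [[-0.969, 0.245, -0.0], [0.245, 0.969, 0.0], [0.0, 0.0, -1.0]] 1.275 -0.00020019524233400114
7095 [510.9 339.7  66.1 129.9  76.8] 0.06718095443390332 0.07915319976602381
420 [505.6 318.1   9.4  63.9  77.1] 0.1045524398046892 0.10707697152153972
11205 [511.4 334.  198.8 199.7   1.3] 0.00034650484489551214 0.0032077352731970654
```

View pics/w1.png

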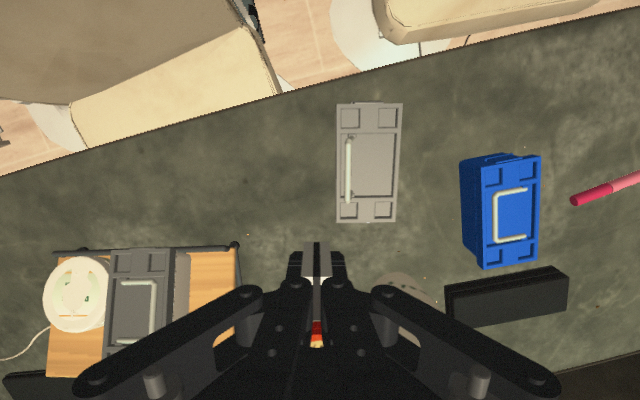

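Wrist view: the base tub lid is centred at (369,162) px, which gives (0.511, 0.339), yaw about −13°. The bar at (349,170) px gives (0.506, 0.318, 0.104), which agrees with the joint geometry. I'll push it level now.

>>> servo_tool(
  rows="0 -0.46 -0.05 -1; 0 -0.46 -0.05 -2 0 0 0; 0 -0.46 -0.05 -2.95 0 0 0",
)

```text
invalid input
```

>>> servo_tool(
  rows="0 -0.46 -0.05 -1 0 0 0; 0 -0.46 -0.05 -2 0 0 0; 0 -0.46 -0.05 -2.95 0 0 0; 0 -0.46 -0.05 -2.95 0 0 0; 0 -0.44 0.05 -2.95 0 0 0; 0 -0.41 0.15 -2.95 0 0 0; 0 -0.39 0.25 -2.95 0 0 0; 0 -0.37 0.35 -2.95 0 0 0; 0 -0.34 0.45 -2.95 0 0 0; 0 -0.32 0.55 -2.95 0 0 0; 0 -0.3 0.65 -2.95 0 0 0; 0 -0.28 0.75 -2.95 0 0 0; 0 -0.26 0.85 -2.95 0 0 0; 0 -0.24 0.92 -2.95 0 0 0; 0 -0.24 0.92 -2.95 0 0 0",
)

```text
time_s: 3.2
tool_pos: [0.5086, 0.3272, 0.2571]
tool_rot: [0.39, 3.117, 0.0]
wrist_force: [0.2, -0.3, 1.1]
width: 0.0001
gripper_force: 0.0
```

```bash
python3 look.py w2; python3 - <<'E'
from h import *
W=np.load("w2.npz")["W"]; c=(.511,.339)
H=np.hypot(W[...,0]-c[0],W[...,1]-c[1])
for lo,hi in((.062,.078),):
    P=W[(W[...,2]>lo)&(W[...,2]<hi)&(H<.08)]
    (a,b),wh,an=cv2.minAreaRect((P[:,:2]*1000).astype(np.float32)); print(len(P),np.round([a,b,*wh,an],1))
E
```

```text
[0.5086 0.3272 0.2571] [[-0.969, 0.246, 0.0], [0.246, 0.969, 0.0], [-0.0, 0.0, -1.0]] 3.2 6.443714599372685e-05
14217 [510.2 339.4  66.  129.2  76.8]
```

View pics/w2.png

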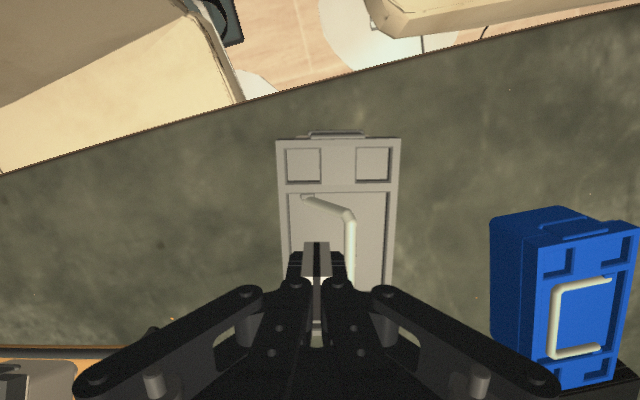

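The tub hasn't moved. The bar now leans over to (350,240) px. I'll read its angle from the depth.

```bash
python3 - <<'E'
from h import *
W=np.load("w2.npz")["W"]; C=np.array((.5105,.3393)); a=np.radians(-13.2)
x=np.array([np.cos(a),np.sin(a)]);y=np.array([-x[1],x[0]])
P=W[225:285,335:360].reshape(-1,3);P=P[P[:,2]>.078]
q=np.c_[(P[:,:2]-C)@x,(P[:,:2]-C)@y,P[:,2]]*1000
print(len(q),np.round(np.median(q,0),1),q.min(0),q.max(0))
E
```

```text
1027 [-7.8  2.8 98.6] [-24.96818689  -4.98229586  89.74325724] [  8.73256421   7.69484035 131.40248935]
```

Bar at y = +3 mm, top 99 mm, about 53° from flat. Next I'll lift, move over it and press down along the arc.

>>> servo_tool(
  rows="0 -0.02 -0.08 0 0 0 0; 0 -0.02 -0.08 0.65 0 0 0; 0 0.05 0.2 0.65 0 0 0; 0 0.05 0.2 0.4 0 0 0; 0 0.05 0.2 0.3 0 0 0; 0 0.07 0.26 0.25 0 0 0; 0 0.08 0.32 0.2 0 0 0; 0 0.09 0.36 0.14 0 0 0; 0 0.1 0.39 0.08 0 0 0; 0 0.1 0.41 0 0 0 0; 0 0.1 0.42 -0.08 0 0 0; 0 0.1 0.43 -0.18 0 0 0; 0 0.1 0.43 -0.26 0 0 0; 0 0.1 0.43 -0.28 0 0 0",
)

```text
time_s: 5.0
tool_pos: [0.5137, 0.3487, 0.2439]
tool_rot: [0.39, 3.116, 0.002]
wrist_force: [-2.8, -0.9, 10.5]
width: 0.0001
gripper_force: 5.1
```

>>> servo_tool(
  rows="0 0 0 1 0 0 0; 85 0 -0.4 2 0 0 0; 85 -0.1 -1.4 3 0 0 0; 85 -0.2 -2.5 3.6 0 0 0; 85 -0.26 -3.7 3.6 0 0 0; 85 -0.26 -5 3.6 0 0 0; 85 -0.26 -5 3.6 0 0 0; 85 -0.26 -5 3.6 0 0 0",
)

```text
time_s: 6.0
tool_pos: [0.5007, 0.0984, 0.4232]
tool_rot: [0.392, 3.117, 0.0]
wrist_force: [-0.6, -0.7, 0.0]
width: 0.0848
gripper_force: 0.0
```

```bash
python3 look.py w3
```

```text
[0.5007 0.0984 0.4232] [[-0.969, 0.248, 0.0], [0.248, 0.969, 0.0], [-0.0, 0.0, -1.0]] 6.0 0.08483798244801491
```

View pics/w3.png

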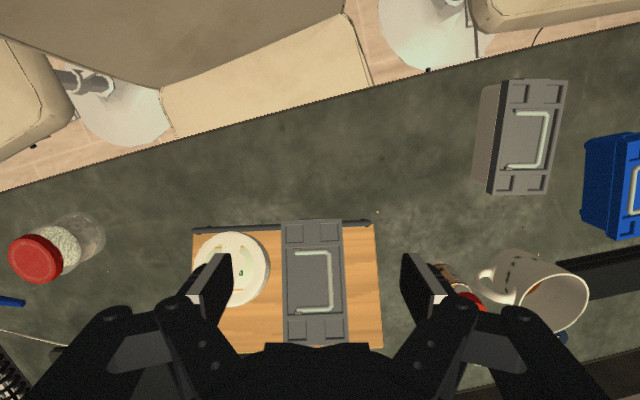

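The base tub's handle is folded flat (rod at (530,140) px) and it still stands. The rack tub's lid spans (281–344, 220–345) px, with the pot just to its left at (230,268). Next I'll measure the lid pose.

```bash
cat > fit.py <<'E'
from h import *
def lidfit(W,mask,tol=.003):
    P=W[mask]; P=P[~np.isnan(P[:,0])]
    rng=np.random.default_rng(0);best=None
    for _ in range(300):
        a,b,c=P[rng.choice(len(P),3,False)]; n=np.cross(b-a,c-a); L=np.linalg.norm(n)
        if L<1e-6: continue
        n/=L; k=np.abs((P-a)@n)<tol
        if best is None or k.sum()>best.sum(): best=k
    Q=P[best]; m=Q.mean(0); n=np.linalg.svd(Q-m,full_matrices=False)[2][2]; n*=np.sign(n[2])
    e1=np.array([1,0,0])-n[0]*n; e1/=np.linalg.norm(e1); e2=np.cross(n,e1)
    q=(np.c_[(Q-m)@e1,(Q-m)@e2]*1000).astype(np.float32)
    (a,b),wh,an=cv2.minAreaRect(q)
    bx=cv2.boxPoints(((a,b),wh,an)); ed=[bx[1]-bx[0],bx[2]-bx[1]]; d=max(ed,key=np.linalg.norm); d/=np.linalg.norm(d)
    X=d[0]*e1+d[1]*e2; X*=np.sign(X[0])
    return len(Q),m+a/1000*e1+b/1000*e2,n,X,sorted(wh)
E
python3 - <<'E'
from fit import *
np.set_printoptions(precision=4,suppress=True)
z=np.load("w3.npz");W=z["W"]
m=np.zeros(W.shape[:2],bool);m[212:342,274:350]=1
# crude: keep grey pixels
hsv=cv2.cvtColor(z["p"],cv2.COLOR_RGB2HSV); m&=(hsv[...,1]<60)&(W[...,2]>.09)
r=lidfit(W,m);print(r, np.degrees(np.arccos(r[2][2])))
m=(np.hypot(W[...,0]-.511,W[...,1]-.339)<.08)&(W[...,2]>.064)
r=lidfit(W,m);print(r,np.degrees(np.arctan2(r[3][1],r[3][0])))
P=W[m];y=np.array([.228,.974]); k=P[:,2]>.078;print("high pts",k.sum(), P[:,2].max())
# round pot
m=np.zeros(W.shape[:2],bool);m[235:300,200:268]=1
P=W[m];print("pot",np.nanmedian(P,0),np.nanmax(P[:,1]),np.nanmin(P[:,1]))
t=np.load("top.npz")["W"]
E
```

```text
(4254, array([0.5865, 0.0746, 0.1245]), array([-0.5514,  0.0621,  0.8319]), array([ 0.8102, -0.1978,  0.5518]), [64.96978759765625, 126.089599609375]) 33.705411921469334
(4102, array([0.5094, 0.3394, 0.068 ]), array([ 0.063 , -0.0041,  0.998 ]), array([ 0.9728, -0.223 , -0.0623]), [68.2229995727539, 128.0561065673828]) -12.909233628543701
high pts 0 0.07488050656703277
pot [0.5533 0.0015 0.0899] 0.060816108055596264 -0.07483226285997653
```

Yaw is about −13.5°, tilt 30° as given, lid centre about (0.586, 0.075, 0.127), consistent with the rack geometry. I'll align the tool with the lid normal 150 mm out and re-measure.

>>> servo_tool(
  rows="85 -0.3 0.05 -0.3 -0.2 -0.9 0.02; 85 -0.6 0.1 -0.5 -0.45 -1.9 0.05; 85 -0.8 0.15 -0.75 -0.65 -2.8 0.08; 85 -1.06 0.19 -0.98 -0.87 -3.65 0.1; 85 -1.06 0.19 -0.98 -0.87 -3.65 0.1; 85 -1.06 0.19 -0.98 -0.87 -3.65 0.1; 85 -1.06 0.19 -0.98 -0.87 -3.65 0.1",
)

```text
time_s: 6.92
tool_pos: [0.4481, 0.1082, 0.3746]
tool_rot: [0.307, 2.603, -0.076]
wrist_force: [-0.4, 0.4, -0.2]
width: 0.0851
gripper_force: 0.0
```

```bash
python3 look.py w4
```

```text
[0.4481 0.1082 0.3746] [[-0.842, 0.232, 0.487], [0.203, 0.973, -0.112], [-0.499, 0.004, -0.866]] 6.925 0.0851319735376089
```

View pics/w4.png

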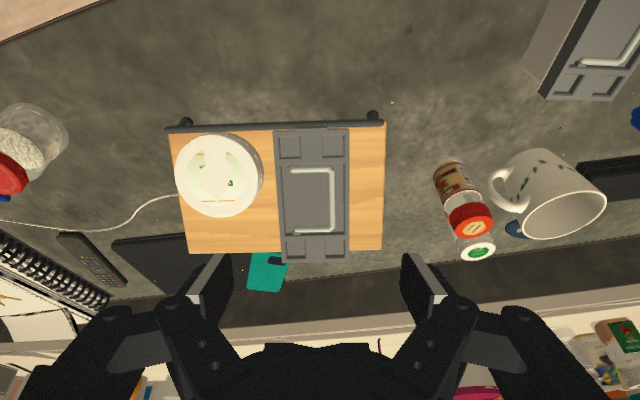

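The lid is seen face-on at corners (274,130), (348,128), (350,262), (281,262) px, with the pot clear on the left and the jars well to the right. I'll compute the lid's position in the tool frame.

```bash
python3 - <<'E'
from fit import *
np.set_printoptions(precision=4,suppress=True)
z=np.load("w4.npz");W=z["W"];p=z["p"]
o=sensors.get_obs();T=o["tool_pos"];M=R.from_rotvec(o["tool_rot"]).as_matrix()
hsv=cv2.cvtColor(p,cv2.COLOR_RGB2HSV)
m=np.zeros(W.shape[:2],bool);m[124:266,266:356]=1; m&=(hsv[...,1]<70)
Q=(W-T)@M
zz=Q[...,2][m]; print("z hist",np.histogram(zz,np.arange(.26,.34,.004)))
for tol in(.0015,.003):
    n,c,nn,X,wh=lidfit(W,m,tol);print(n,wh,"c world",c,"c tool",(c-T)@M,"n tool",nn@M,"X tool",X@M,"tilt",np.degrees(np.arccos(nn[2])),"yaw",np.degrees(np.arctan2(X[1],X[0])))
# board plane
mb=np.zeros_like(m);mb[140:245,352:382]=1;mb[225:248,195:270]=1
n,c,nn,X,wh=lidfit(W,mb,.002);print("board",n,c,nn@M,np.degrees(np.arccos(nn[2])),np.degrees(np.arctan2(-nn[1],-nn[0])))
E
```

```text
z hist (array([   0,    0,    0,    0,    0, 2249, 2668, 4648,   11,    7,    8,
         59,    2,    0,    0,    0,    0,    0,    0,  219]), array([0.26 , 0.264, 0.268, 0.272, 0.276, 0.28 , 0.284, 0.288, 0.292,
       0.296, 0.3  , 0.304, 0.308, 0.312, 0.316, 0.32 , 0.324, 0.328,
       0.332, 0.336, 0.34 ]))
4514 [56.3022575378418, 124.49320220947266] c world [0.5865 0.0731 0.1222] c tool [ 0.0023 -0.003   0.2899] n tool [-0.0001 -0.0134 -0.9999] X tool [-0.9996  0.0276 -0.0003] tilt 29.9852863665997 yaw -11.721533833430797
5650 [64.81254577636719, 130.5492401123047] c world [0.5884 0.0725 0.1251] c tool [-0.0008 -0.003   0.2883] n tool [-0.0562 -0.0101 -0.9984] X tool [-0.9979  0.0322  0.0558] tilt 26.767201156462004 yaw -11.46216144309148
board 4828 [0.6292 0.027  0.0756] [-0.0004 -0.0138 -0.9999] 29.97098150666959 -11.407117251027277
```

>>> servo_tool(
  rows="85 0.5 -0.15 -0.85 0 0 0.1; 85 0.95 -0.33 -1.71 0 0 0.21; 85 1.1 -0.36 -2 0 0 0.21; 85 1.25 -0.39 -2.25 0 0 0.21; 85 1.35 -0.41 -2.42 0 0 0.21; 85 1.44 -0.43 -2.57 0 0 0.21; 85 1.44 -0.43 -2.57 0 0 0.21; 40 1.44 -0.43 -2.57 0 0 0.21; 40 1.44 -0.43 -2.57 0 0 0.21; 40 1.44 -0.43 -2.57 0 0 0.21; 40 1.44 -0.43 -2.57 0 0 0.21; 40 1.44 -0.43 -2.57 0 0 0.21",
  newtons=50,
)

```text
time_s: 8.48
tool_pos: [0.5195, 0.0866, 0.2463]
tool_rot: [0.269, 2.605, -0.066]
wrist_force: [-6.0, 0.1, 6.5]
width: 0.0651
gripper_force: 53.7
```

>>> servo_tool(
  rows="40 -0.15 0.03 0.26 0 0 0; 40 -0.37 0.08 0.65 0 0 0; 40 -0.59 0.12 1.04 0 0 0; 40 -0.59 0.12 1.5 0.1 0.5 0; 40 -0.59 0.12 2 0.22 1 -0.05; 40 -0.59 0.12 2.5 0.33 1.5 -0.08; 40 -0.59 0.4 3 0.44 2 -0.1; 40 -0.55 0.8 3.07 0.55 2.5 -0.13; 40 -0.5 1.4 3.07 0.66 3 -0.15; 40 -0.45 2 3.07 0.75 3.4 -0.18; 40 -0.4 2.7 3.07 0.8 3.66 -0.19; 40 -0.35 3.4 3.07 0.8 3.66 -0.19; 40 -0.3 4.1 3.07 0.8 3.66 -0.19; 40 -0.25 4.6 3.07 0.8 3.66 -0.19; 40 -0.19 5.05 3.07 0.8 3.66 -0.19; 40 -0.19 5.05 3.07 0.8 3.66 -0.19; 40 -0.19 5.05 3.07 0.8 3.66 -0.19; 40 -0.19 5.05 3.07 0.8 3.66 -0.19",
)

```text
time_s: 10.72
tool_pos: [0.51, 0.3383, 0.3994]
tool_rot: [0.366, 3.119, 0.003]
wrist_force: [-0.1, -0.3, -2.9]
width: 0.0655
gripper_force: 58.3
```

```bash
python3 look.py w5; python3 - <<'E'
from h import *
a=cv2.imread("pics/w5.png")
s,d,c=cam("side");W=cloud(d,c);np.savez("s5.npz",p=s,W=W)
s=cv2.resize(s[100:300,220:460],(720,600))[:, :, ::-1]
o=np.zeros((600,800,3),np.uint8);o[:250,:400]=cv2.resize(a,(400,250));o[250:,:420]=cv2.resize(s,(420,350));cv2.imwrite("pics/c5.png",o)
E
```

```text
[0.51   0.3383 0.3994] [[-0.973, 0.232, 0.001], [0.232, 0.973, 0.002], [-0.001, 0.002, -1.0]] 10.725 0.06553155505118961
```

View pics/c5.png

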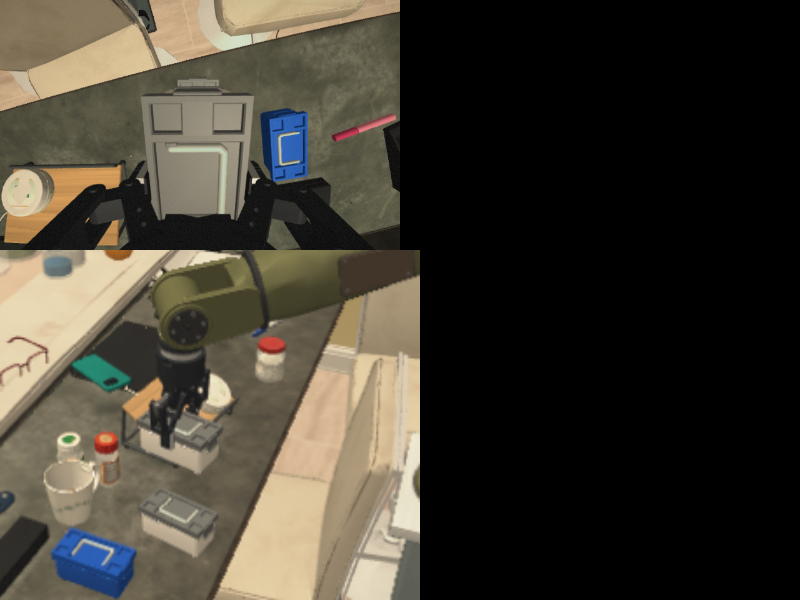

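The tub is held level about 120 mm above the base tub, nothing else disturbed. Next I'll compare the held lid's extent with the base lid's, measured the same way.

```bash
python3 - <<'E'
from fit import *
np.set_printoptions(precision=2,suppress=True)
def ext(q,ax,lo,hi,other):  # edges by extreme per-slice median
    out=[]
    for s in np.arange(lo,hi,4):
        k=(q[:,other]>=s)&(q[:,other]<s+4)
        if k.sum()>20: out.append((q[k,ax].min(),q[k,ax].max()))
    return np.median(out,0)
z=np.load("w5.npz");W=z["W"]; o=sensors.get_obs();T=o["tool_pos"];M=R.from_rotvec(o["tool_rot"]).as_matrix()
Q=((W-T)@M*1000)[140:340,215:420].reshape(-1,3); Q=Q[~np.isnan(Q[:,0])]
print("z hist",np.histogram(Q[:,2],np.arange(120,156,2)))
# dense planes
top=Q[(Q[:,2]>128)&(Q[:,2]<147)]
print("rim y at x slices")
for s in range(20,66,6):
    k=(top[:,0]>=s)&(top[:,0]<s+6); t=top[k]
    if len(t)>30: print(s,len(t),t[:,1].min(),t[:,1].max(),"z5/95",np.percentile(t[:,2],[3,50,97]))
for s in range(-36,36,6):
    k=(top[:,1]>=s)&(top[:,1]<s+6); t=top[k]
    if len(t)>30: print("y",s,t[:,0].min(),t[:,0].max(),np.percentile(t[:,2],[3,50,97]))
C=np.array([.510,.3395]);a=np.radians(-13.1);B=np.array([[np.cos(a),-np.sin(a)],[np.sin(a),np.cos(a)]])
for f in("w1","w2","w3"):
    W=np.load(f+".npz")["W"].reshape(-1,3); q=np.c_[(W[:,:2]-C)@B*1000,W[:,2]*1000]
    q=q[(abs(q[:,0])<72)&(abs(q[:,1])<40)&(q[:,2]>64)&(q[:,2]<78)]
    print(f,len(q),"x ext",ext(q,0,-26,26,1),"y ext near end",ext(q,1,-62,-40,0),"far",ext(q,1,30,60,0),np.percentile(q[:,2],[3,50,97]))
E
```

```text
z hist (array([   79,    65,    57,    78,   404,   216,   204,  3861, 10365,
        1573,  5414, 10605,   204,   160,   142,   118,    64]), array([120, 122, 124, 126, 128, 130, 132, 134, 136, 138, 140, 142, 144,
       146, 148, 150, 152, 154]))
rim y at x slices
20 1768 -33.666915584766095 32.62636057301216 z5/95 [135.6  141.82 143.14]
26 2314 -33.54639317020187 32.62839180649502 z5/95 [135.48 137.12 142.87]
32 1924 -33.80373528131351 32.56301068876377 z5/95 [135.21 136.36 137.75]
38 2909 -33.57154098293337 32.61439676001718 z5/95 [135.41 137.17 143.09]
44 2593 -33.680010240207146 32.3077179440888 z5/95 [135.41 140.78 143.19]
50 2684 -33.77942274806601 32.584576388000116 z5/95 [135.37 140.75 143.14]
56 2622 -34.05213670084178 32.39292491810159 z5/95 [135.2  136.4  142.32]
62 1485 -33.73363890513954 32.19125111635393 z5/95 [135.41 139.12 145.8 ]
y -36 -20.899688560624387 62.85751626572626 [129.03 136.07 137.61]
y -30 -27.178163955919594 62.84127676774531 [135.53 141.18 143.12]
y -24 -27.170811273489058 62.88949945372954 [135.71 142.03 143.26]
y -18 -27.178816124588604 65.118044956
[... 152 characters left out ...]
3.1 ]
y 0 -27.420838917369917 65.32877734537746 [135.43 139.23 143.19]
y 6 -26.7044890544342 65.41360363926474 [135.45 141.59 143.19]
y 12 -26.431417869337647 65.30464362728041 [135.61 137.81 143.18]
y 18 -26.783499978484773 63.213427581321575 [135.78 141.93 143.36]
y 24 -27.558103413984604 63.22813881703744 [135.55 138.78 143.18]
y 30 -21.217382476060394 63.23512163320069 [128.73 136.13 138.21]
w1 7085 x ext [-63.21  64.1 ] y ext near end [-32.55  33.14] far [-32.72  32.43] [64.98 67.19 73.11]
w2 14175 x ext [-64.12   8.53] y ext near end [-32.7   32.98] far [11.74 20.93] [65.18 67.22 73.06]
w3 7016 x ext [-63.87  63.68] y ext near end [-33.81  33.12] far [-33.7   33.03] [65.07 69.59 73.29]
```

Held lid is level, centred in the grip, lid top 136 mm ahead of the TCP. Base centre needs TCP about (0.510, 0.340), seated at z ≈ 0.274. I'll descend to a hover just above it.

>>> servo_tool(
  rows="40 0 0.04 -0.5 0 0 0; 40 0 0.04 -1 0 0 0; 40 0 0.04 -1.5 0 0 0; 40 0 0.04 -1.85 0 0 0; 40 0 0.04 -2.1 0 0 0; 40 0 0.04 -2.19 0 0 0; 40 0 0.04 -2.19 0 0 0; 40 0 0.04 -2.19 0 0 0",
)

```text
time_s: 11.82
tool_pos: [0.5102, 0.3411, 0.2905]
tool_rot: [0.365, 3.118, 0.004]
wrist_force: [-0.7, 0.2, -4.7]
width: 0.0649
gripper_force: 58.3
```

```bash
python3 look.py w6; python3 - <<'E'
from h import *
s,d,c=cam("side");W=cloud(d,c);np.savez("s6.npz",p=s,W=W)
w=cv2.imread("pics/w6.png")
E0=np.linalg.inv(np.array(c["extrinsics"]))
uv=cv2.projectPoints(np.array([[.51,.34,.08]]),cv2.Rodrigues(E0[:3,:3])[0],E0[:3,3],K(c),np.array(c["dist_coeffs"],float))[0][0,0].astype(int);print(uv)
u,v=uv; crop=s[v-45:v+45,u-60:u+60,::-1]
cv2.imwrite("pics/c6.png",np.vstack([cv2.resize(crop,(760,570),interpolation=cv2.INTER_CUBIC)]))
E
```

```text
[0.5102 0.3411 0.2905] [[-0.973, 0.231, 0.002], [0.231, 0.973, 0.002], [-0.002, 0.003, -1.0]] 11.825 0.06485419405601701
[322 245]
```

View pics/c6.png

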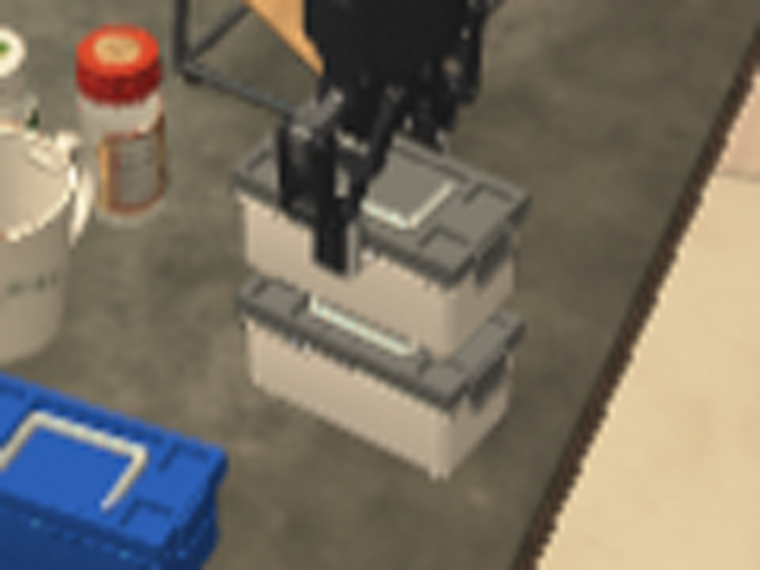

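Hovering tub sits squarely over the base tub: near lid corners share column 455 px, and the right and left corners line up. Lowering slowly.

>>> servo_tool(
  rows="40 0 -0.015 -0.04 0 0 0; 40 0 -0.015 -0.08 0 0 0; 40 0 -0.015 -0.12 0 0 0; 40 0 -0.015 -0.16 0 0 0; 40 0 -0.015 -0.19 0 0 0; 40 0 -0.015 -0.22 0 0 0; 40 0 -0.015 -0.25 0 0 0; 40 0 -0.015 -0.27 0 0 0; 40 0 -0.015 -0.27 0 0 0",
)

```text
time_s: 13.05
tool_pos: [0.5101, 0.3402, 0.2761]
tool_rot: [0.365, 3.119, 0.003]
wrist_force: [-0.3, -0.1, -4.2]
width: 0.0654
gripper_force: 58.3
```

>>> servo_tool(
  rows="40 0 0 -0.01 0 0 0; 40 0 0 -0.02 0 0 0; 40 0 0 -0.03 0 0 0; 40 0 0 -0.04 0 0 0; 40 0 0 -0.04 0 0 0",
)

```text
time_s: 13.68
tool_pos: [0.5101, 0.3402, 0.2743]
tool_rot: [0.366, 3.119, 0.003]
wrist_force: [0.7, 0.8, -2.5]
width: 0.0648
gripper_force: 58.6
```

>>> servo_tool(
  rows="40 0 0 -0.01 0 0 0; 40 0 0 -0.02 0 0 0; 40 0 0 -0.025 0 0 0; 40 0 0 -0.025 0 0 0",
)

```text
time_s: 14.18
tool_pos: [0.5102, 0.3403, 0.274]
tool_rot: [0.365, 3.118, 0.004]
wrist_force: [-2.0, -1.4, 7.1]
width: 0.0651
gripper_force: 59.6
```

Contact is at z = 0.274, exactly the seated height. Easing off and releasing.

>>> servo_tool(
  rows="40 0 0 0.01 0 0 0; 68 0 0 0.01 0 0 0; 76 0 0 0.01 0 0 0; 85 0 0 0.01 0 0 0; 85 0 0 0.01 0 0 0; 85 0 0 0.01 0 0 0; 85 0 0 0.3 0 0 0; 85 0 0 0.9 0 0 0; 85 0 0 1.6 0 0 0; 85 0 0 2.4 0 0 0; 85 0 0 2.4 0 0 0; 85 0 0 2.4 0 0 0",
  newtons=20,
)

```text
time_s: 15.68
tool_pos: [0.5099, 0.3401, 0.3929]
tool_rot: [0.365, 3.119, 0.003]
wrist_force: [0.2, 0.3, -0.9]
width: 0.0849
gripper_force: 0.0
```

```bash
python3 look.py w7; python3 - <<'E'
from fit import *
np.set_printoptions(precision=4,suppress=True)
W=np.load("w7.npz")["W"]
m=(np.hypot(W[...,0]-.51,W[...,1]-.34)<.08)&(W[...,2]>.125)&(W[...,2]<.15)
print(lidfit(W,m,.0015)); P=W[m]; print(np.percentile(P[:,2],[3,50,97]))
s,d,c=cam("side"); a=cv2.imread("pics/w7.png")
o=np.zeros((600,800,3),np.uint8);o[:250,:400]=cv2.resize(a,(400,250));o[250:,:467]=cv2.resize(s[200:290,262:382,::-1],(467,350),interpolation=cv2.INTER_CUBIC);cv2.imwrite("pics/c7.png",o)
E
```

```text
[0.5099 0.3401 0.3929] [[-0.973, 0.231, 0.001], [0.231, 0.973, 0.002], [-0.001, 0.002, -1.0]] 15.675 0.08489011855237796
(5680, array([0.5109, 0.3407, 0.1377]), array([ 0.0013, -0.0002,  1.    ]), array([ 0.9744, -0.2247, -0.0013]), [66.33879089355469, 127.15579223632812])
[0.1309 0.1351 0.1387]
```

View pics/c7.png

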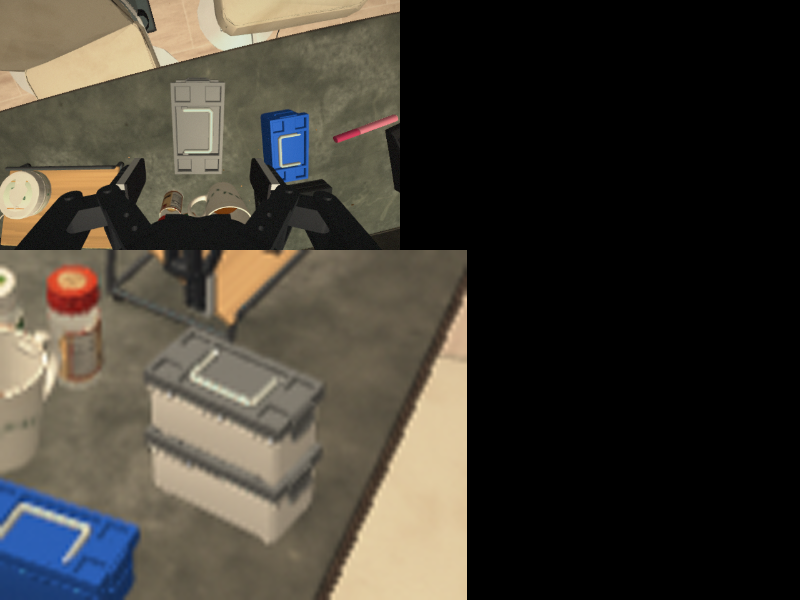

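The stack is level: the top lid's normal is vertical to 0.1° and its height is 0.138 m, which is the seated value. It is square on the lower tub, and the bystanders are in place.

```bash
python3 -c "
from workcell import robot; print(robot.finish_job())"
```

```text
the job is handed in; nothing more can be done
None
```

I folded the lower tub's handle flat and set the rack tub down on it, level and seated at the expected height (lid top 0.138 m), then let go and handed the job in at about 16 s of the 58 s; it gave no verdict back.

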